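Wind the pill crusher shut with fingertip strokes

TASK

Close the jaws of the stainless pill crusher all the way, until the moving jaw meets the fixed one: turn its three-winged thumbscrew clockwise (seen from the thumbscrew's end) by stroking the wings round with a fingertip, again and again. Only push the wings gently, never pinch the screw or lift the crusher; let the crusher stay where it stands, leave the other things on the shelf alone, and finish clear of everything.

Things in the scene. Friction and masses are not known exactly. Their poses are not given: they have to be found in the camera images.
- screw (a joint): thumbscrew angle, rad: starts at 0 to 2.2 and grows as it turns clockwise seen from its end (wing tops move to the crusher's -y, the robot's right), to a hard stop at 7.0 where the jaws meet. Each rad closes the gap by 2.2 mm. Loose: 0.02 N m friction, stays where left, no spring. Three wings 120 degrees apart; at 7.0 one leans 0.26 rad from upright to the crusher's -y.
- hub (a point): centre of the thumbscrew's hub, on its level axis (along the crusher's x), mid-width of the wings, 54 mm above the shelf. Hub 14 mm thick; wings reach 38 mm from the axis, 16 mm wide along it, 6 mm thick, 9 mm at the rounded tips. A low wing binds if pushed level: follow its arc up and over. Free above; the crusher's nearest block begins 31 mm away towards its +x and is 62 mm high.
- crusher: stainless pill crusher, a small screw press standing loose on rubber feet, about 0.95 kg. Base plate 170 mm (x) by 84 mm (y), its top 10 mm above the shelf. Origin under its centre, z up. Thumbscrew over the -x end (50 mm from the origin), facing the robot within 0.5 rad; then a bearing block, the moving jaw, and the fixed jaw at +x, 66 mm high.
- dispenser: white pump dispenser with press button, bystander: 64 mm across, 160 mm high; origin under its centre
- tumbler: glass tumbler, bystander: 72 mm across, 100 mm high; origin under its centre
- pillbottle: amber pill jar, bystander: 48 mm across, 85 mm high; origin under its centre
- ringdish: white ceramic ring dish with a small cone, close beside the crusher, bystander: 92 mm across, 46 mm high; origin under its centre
- brush: yellow denture brush lying close beside the crusher, bystander: 162 mm long (its x), 22 mm wide, 26 mm high; origin under its middle
- case: folded tortoiseshell reading glasses case behind the crusher, bystander: 162 mm (its x) by 62 mm, 37 mm high; origin under its centre
Not all that is in view belongs to the job. What is shaped like the crusher but purple is not meant.

How it is judged (in metres and radians):
At the end, for the whole second after the job is handed in: The screw stands within 0.4 rad of its closing stop (jaw gap under 0.9 mm) and at rest, the crusher stands level within 30 mm of where it was, and no bystander has moved by more than 30 mm or fallen over (value of joint screw above 6.6 rad and velocity of joint screw between -0.05 and 0.05 rad/s and distance of crusher from where it was at the start of the episode below 0.03 m and angle between crusher's own z axis and vertical below 0.05 rad and linear speed of crusher below 0.02 m/s and not (distance of any of dispenser, tumbler, pillbottle, ringdish, brush, case from where it was at the start of the episode above 0.03 m or angle between any of dispenser, tumbler, pillbottle, ringdish, brush, case's own z axis and vertical above 0.35 rad)); the robot touches nothing.
It fails at once if the crusher is lifted, tipped by more than 0.2 rad, or shoved more than 40 mm (height (world z) of crusher above 0.008 m or angle between crusher's own z axis and vertical above 0.2 rad or distance of crusher from where it was at the start of the episode above 0.04 m).
It fails at once if the thumbscrew is pinched or pressed hard (more than 25 N from the fingers) (contact force between the fingers and screw above 25 N).
It fails at once if a bystander is moved by more than 30 mm, lifted or tipped over (distance of any of dispenser, tumbler, pillbottle, ringdish, brush, case from where it was at the start of the episode above 0.03 m or angle between any of dispenser, tumbler, pillbottle, ringdish, brush, case's own z axis and vertical above 0.35 rad).
It also fails if it takes over 56 s, if anything falls off the work surface, if the arm or the gripper's body presses on something with over 40 N, if the wrist force passes 120 N, or if a joint passes its speed limit or range.

ROBOT

A 6-joint arm with a two-finger parallel gripper is mounted at the origin on the work surface. World frame = base frame: x ahead of the robot, y to its left, z up, the work surface at z = 0. Lengths are in mm, angles in rad, forces in N, time in s.
With the tool pointing down it reaches from about 300 to 775 mm from the base axis. Payload 14.6 kg.
Tool frame: the origin (TCP) lies midway between the tips of the shut fingers; the grasp point (between the pads) lies 19 mm behind it; y points along the fingers, z is the direction in which the jaws open and shut, and the axes are right-handed (so a half turn about y gives the same grasp; the last joint's range is limited). The gripper opens to 94 mm and grips with 3 to 60 N. Pads are 16 mm wide; open, the fingers measure 119 mm over their backs; the gripper's body (75 mm by 177 mm) begins 78 mm behind the grasp point.
Start: joints at [-1.217, 0.3, 1.521, -0, 1.321, -0.067], TCP at [224.662, -502.012, 205.446] pointing down, gripper open.
Joint ranges: [-3.03, 3.03], [-0.79, 2.21], [0.23, 2.52], [-1.04, 4.18], [0, 3.07], [-2.55, 2.55]. Speed limits (rad/s): [2.22, 2.22, 2.57, 3.14, 3.14, 3.14].

INTERFACE

Orientations are given as [roll, pitch, yaw] about the fixed x, y, z axes, in that order (R = Rz(yaw) Ry(pitch) Rx(roll)).
In Python, from cell import manip gives the robot as it stands.
- The arm moves only by the tool play_rows, never from a script. Its argument "series" is a list of rows, each a list of 3 entries, a list of its own where there are three numbers: the shift along the tool's x, y, z in m, then the turn about the tool's y in rad, then the closure, from 0 (fully open) to 1 (shut). In form: [[[dx, dy, dz], twist, grip], ...]. A call has 1 to 20 rows; each row is the pose to reach, as a shift and turn from the pose measured when the call began, along the tool's axes at that moment; what a row does not reach only later rows make up. A row lasts 1/10 s, in which the tool goes at most 50 mm and 8.59 degrees, less where a joint would pass 70% of its speed; a pose out of reach is approached as far as the arm can. A call with a gripper value outside its range is refused whole. The fingers move at their own pace and stop on an object; "squeeze" is the grip in N (left out, the last holds). Time passes only in rows, so rows that repeat a pose let the fingers close. It gives the time, the measured TCP pose, the force and the opening at its end, in the units of the state.
- manip.read_state(): the state, without advancing time (a new reading comes with each control period).
- manip.camera(name): name is "scene" or "top" or "wrist"; returns the picture (384x512x3 uint8, red, green, blue); there is no depth.
- manip.camera_params(name): a dict with "K" (3x3 intrinsics, pixels), "rvec" (rotation vector, rad) and "tvec" (3), from world to camera coordinates, as OpenCV has them. Camera axes: x right, y down, z forward; pixel columns grow to the right and rows downward; lengths in mm; the calibration is good to about 2 mm. A picture is of the moment at which its call begins: read the wrist's pose just before it. camera_params takes no time and is no camera call; for the wrist camera it gives the pose at the moment of the call.
- manip.sign_off(): hands the job in, once; it reports no verdict.
The state is a dict: "clock": time; "joints": joint angles; "qd": joint speeds; "effort": joint torques, N m; "eef_pos": TCP position; "eef_rot": TCP orientation; "wrist_force": force on the tool from outside, world axes, zero at the start; "moment": the same for the moment, N m; "finger_gap": finger opening in mm.
Only numpy, scipy, OpenCV 4.12 (cv2) and the standard library are available. Lean on these libraries where they do the work, as an engineer would, in place of code of your own. Each camera call takes 0.05 s, during which the arm holds its last target. There are 200 camera calls.

## Working session

There is one attempt and no reset: what is moved stays moved. The work goes in short steps, Python scripts to look and compute and a tool call to move; the robot and the scene stay as the last step left them, time stands still between calls to the robot, and variables do not carry over. Pictures are saved under pics/ and viewed, about 8 in all and at most 12, crops included, and the job is handed in when it is done.

Besides the shell and the picture viewer there is one more tool, called after "Emit:" as name(argument=value, ...), one argument or row to a line, values as JSON. play_rows: Moves the arm, as the interface text tells. Its arguments: {"type":"object","properties":{"series":{"type":"array","items":{"type":"array"}},"squeeze":{"type":"number"}},"required":["series"]}

```bash
mkdir -p pics; python3 - <<'E'
from cell import manip
import cv2
s=manip.read_state(); print(s)
for n in ("scene","top"):
    im=manip.camera(n); cv2.imwrite(f"pics/{n}0.png",cv2.resize(im[:,:,::-1],(800,600),interpolation=cv2.INTER_CUBIC))
    cv2.imwrite(f"/tmp/{n}0.png",im[:,:,::-1])
    p=manip.camera_params(n); print(n,p)
E
```

```text
{'clock': 0.0, 'joints': array([-1.21655285e+00,  3.00465405e-01,  1.52156145e+00,  4.81156838e-06,
        1.32068838e+00, -6.65965954e-02]), 'qd': array([-0.00013273,  0.00049556, -0.00011493,  0.0001162 ,  0.00014056,
       -0.00040225]), 'effort': array([-6.06427311e-04, -5.31804621e+01, -3.52736878e+01,  7.07556750e-02,
        2.44296261e-02, -1.23195082e-04]), 'eef_pos': array([ 224.60276785, -501.77375408,  204.89775637]), 'eef_rot': array([-1.57191610e+00,  7.93545952e-05, -2.72075382e+00]), 'wrist_force': array([ 0.06829695, -1.03151   , -0.53896884]), 'moment': array([-0.00478477, -0.00923391,  0.00319039]), 'finger_gap': 93.65026933761993}
scene {'K': array([[427.03607095,   0.        , 260.70305407],
       [  0.        , 427.03607095, 190.49805349],
       [  0.        ,   0.        ,   1.        ]]), 'rvec': array([ 2.33476737,  0.69387653, -0.2811099 ]), 'tvec': array([-432.50797015, -165.79473609, 1525.63495466])}
top {'K': array([[372.9549766 ,   0.        , 254.90017602],
       [  0.        , 372.9549766 , 192.70252101],
       [  0.        ,   0.        ,   1.        ]]), 'rvec': array([ 2.10524198, -2.1409525 ,  0.14987418]), 'tvec': array([ 12.35027992, 521.77458736, 968.65711036])}
```

View pics/scene0.png

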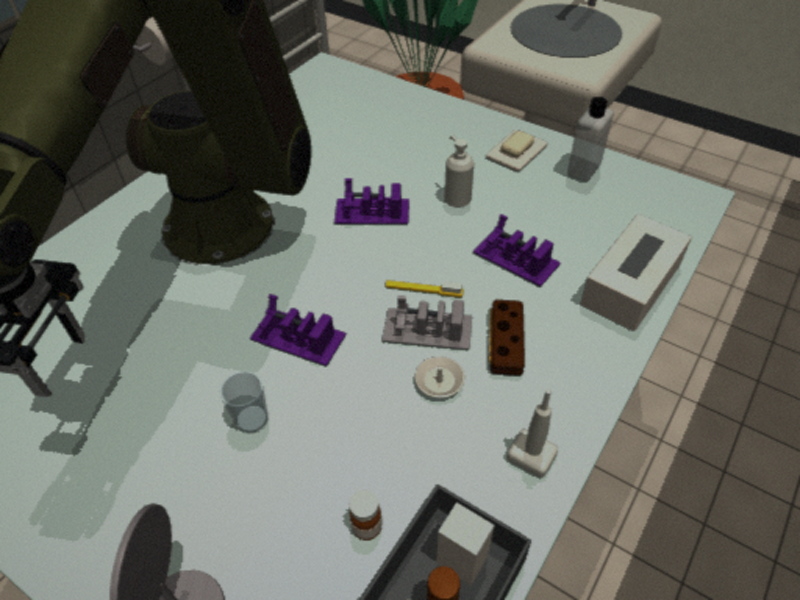

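View pics/top0.png

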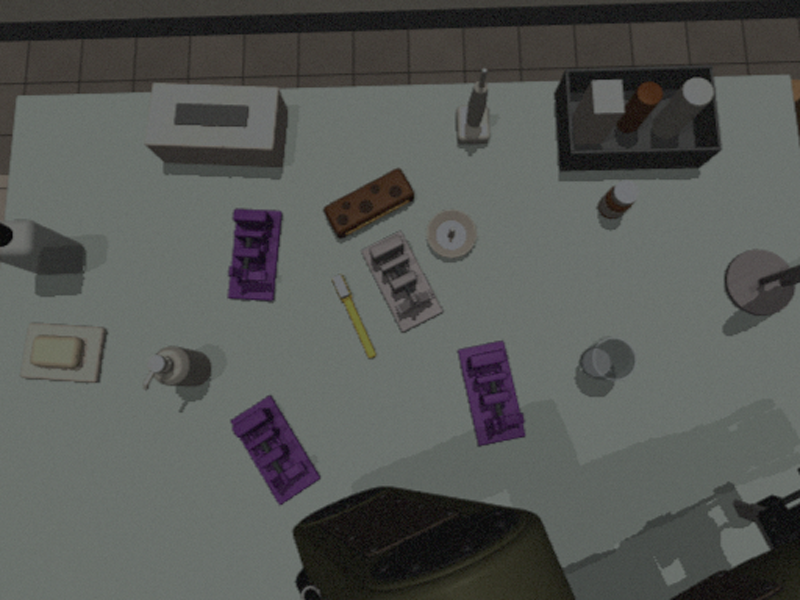

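The stainless crusher is at about (402,280) in the 800×600 top view. Its screw is at about (415,303), facing the robot. The dish is to its right, and the brush is to its left.

```bash
cat > h.py <<'E'
import numpy as np, cv2
from cell import manip
def cam(p):
    R=cv2.Rodrigues(np.array(p["rvec"]))[0]; return np.array(p["K"]),R,np.array(p["tvec"])
def ray(p,uv,z):
    K,R,t=cam(p); d=R.T@np.linalg.inv(K)@np.array([uv[0],uv[1],1.]); c=-R.T@t
    return c+d*(z-c[2])/d[2]
def proj(p,X):
    K,R,t=cam(p); q=K@(R@np.array(X,float)+t); return q[:2]/q[2]
E
python3 - <<'E'
from h import *
im=cv2.imread("/tmp/top0.png"); sc=cv2.imread("/tmp/scene0.png")
p=manip.camera_params("top")
s=512/800
c=np.array([[362,247],[403,232],[442,312],[401,330]])*s
w=np.array([ray(p,u,10) for u in c]); print(w.round(0))
print(w.mean(0), [np.linalg.norm(w[i]-w[i-1]).round(0) for i in range(4)])
f=lambda i,x,y,w,h,k:cv2.resize(i[y:y+h,x:x+w],None,fx=k,fy=k,interpolation=cv2.INTER_CUBIC)
a=f(im,220,135,75,85,7); b=f(sc,235,175,80,85,7)
cv2.imwrite("pics/crop1.png",np.clip(np.hstack([a[:,:400],b[:,:400]])*1.5,0,255))
cv2.imwrite("pics/crop1.png",np.clip(cv2.resize(np.hstack([a,b]),(790,433))*1.6,0,255).astype(np.uint8))
E
```

```text
[[629.  69.  10.]
 [656.  -6.  10.]
 [506. -73.  10.]
 [475.   0.  10.]]
[566.56081274  -2.51524902  10.        ] [np.float64(168.0), np.float64(80.0), np.float64(164.0), np.float64(80.0)][ WARN:0@0.751] global loadsave.cpp:1063 imwrite_ Unsupported depth image for selected encoder is fallbacked to CV_8U.
```

View pics/crop1.png

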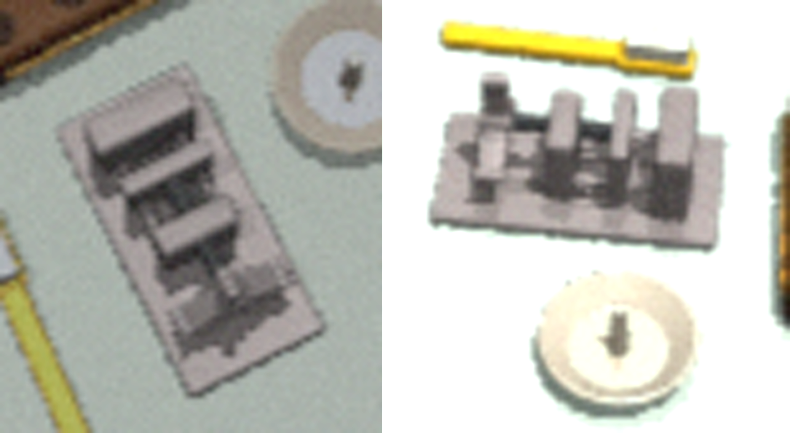

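Emit:
play_rows(
  series=[
    [[-0.466,0,-0.357],-1.56,1],
    [[-0.466,0,-0.357],-1.56,1],
    [[-0.466,0,-0.357],-1.56,1],
    [[-0.466,0,-0.357],-1.56,1],
    [[-0.466,0,-0.357],-1.56,1],
    [[-0.466,0,-0.357],-1.56,1],
    [[-0.466,0,-0.357],-1.56,1],
    [[-0.466,0,-0.357],-1.56,1],
    [[-0.466,0,-0.357],-1.56,1],
    [[-0.466,0,-0.357],-1.56,1],
    [[-0.466,0,-0.357],-1.56,1],
    [[-0.466,0,-0.357],-1.56,1],
    [[-0.466,0,-0.357],-1.56,1],
    [[-0.466,0,-0.357],-1.56,1],
    [[-0.466,0,-0.357],-1.56,1],
    [[-0.466,0,-0.357],-1.56,1],
    [[-0.466,0,-0.357],-1.56,1],
  ],
  squeeze=10,
)

```text
clock: 1.8
eef_pos: [503.9, 13.6, 205.5]
eef_rot: [-1.57, 0.001, -1.162]
wrist_force: [0.6, 0.3, 0.8]
finger_gap: 0.5
```

```bash
cat > look.py <<'E'
import sys
from h import *
s=manip.read_state(); p=manip.camera_params("wrist"); im=manip.camera("wrist")[:,:,::-1]
n=sys.argv[1]; cv2.imwrite(f"/tmp/{n}.png",im); np.save(f"/tmp/{n}.npy",p,allow_pickle=True)
print(s["clock"],s["eef_pos"].round(1),s["eef_rot"].round(3),s["wrist_force"].round(2),s["finger_gap"])
K,R,t=cam(p); print("cam",(-R.T@t).round(0),"fwd",R[2].round(2)); 
print("hub px(800)",proj(p,[520.7,-22.5,54])*800/512, "K",K[0,0])
cv2.imwrite(f"pics/{n}.png",np.clip(cv2.resize(im,(800,600),interpolation=cv2.INTER_CUBIC)*1.5,0,255).astype(np.uint8))
E
python3 look.py w1
```

```text
1.8 [503.9  13.6 205.5] [-1.570e+00  1.000e-03 -1.162e+00] [0.61 0.3  0.8 ] 0.5181963633550536
cam [474.  82. 386.] fwd [ 0.1  -0.23 -0.97]
hub px(800) [395.80541779 328.12976763] K 320.76052499000866
```

View pics/w1.png

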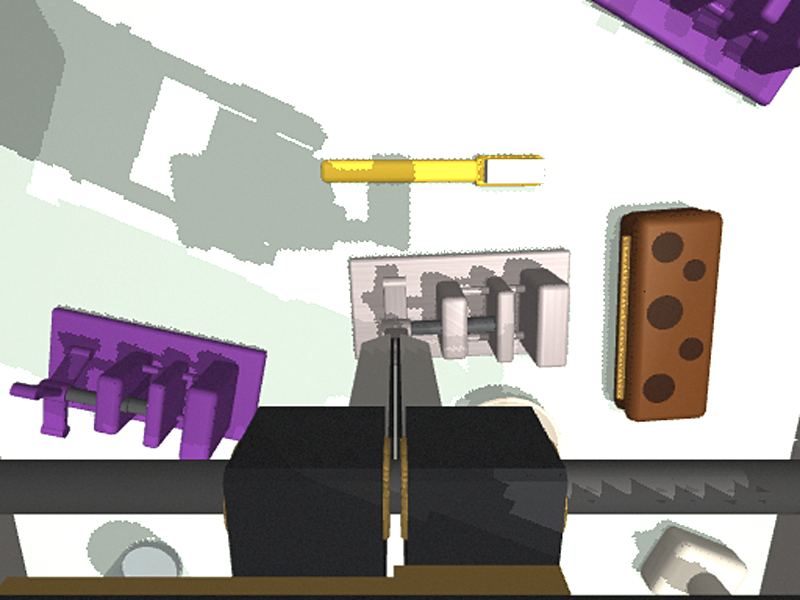

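```bash
cat >> h.py <<'E'
PSI=0.41; HUB=np.array([520.7,-22.5,54.])
def wing(th,r=38,x=0,psi=None,hub=None):
    a=PSI if psi is None else psi; h=HUB if hub is None else hub
    ex=np.array([np.cos(a),np.sin(a),0]); ey=np.array([-np.sin(a),np.cos(a),0])
    return h+x*ex-r*np.sin(th)*ey+np.array([0,0,r*np.cos(th)])
E
python3 - <<'E'
from h import *
pw=np.load("/tmp/w1.npy",allow_pickle=True).item(); ps=manip.camera_params("scene")
print("hub scene crop",(proj(ps,HUB)-[235,175])*7*790/1085)
for d in range(-120,121,15):
    t=np.radians(d); print(d,(proj(pw,wing(t))*800/512).round(0),((proj(ps,wing(t))-[235,175])*7*790/1085).round(0))
a=cv2.imread("/tmp/w1.png")[150:240,215:295]; b=cv2.imread("/tmp/scene0.png")[180:235,240:285]
cv2.imwrite("pics/c2.png",np.hstack([cv2.resize(a,(480,540),interpolation=3),np.clip(cv2.resize(b,(320,540),interpolation=2)*1.3,0,255).astype(np.uint8)]))
E
```

```text
hub scene crop [112.43506537 118.35779323]
-120 [396. 276.] [123.  98.]
-105 [396. 274.] [124.  83.]
-90 [396. 275.] [124.  71.]
-75 [396. 280.] [123.  61.]
-60 [396. 289.] [122.  56.]
-45 [396. 302.] [120.  54.]
-30 [396. 317.] [117.  57.]
-15 [396. 332.] [114.  64.]
0 [396. 348.] [111.  75.]
15 [396. 362.] [108.  90.]
30 [396. 373.] [105. 106.]
45 [396. 380.] [103. 123.]
60 [396. 383.] [102. 140.]
75 [396. 383.] [101. 155.]
90 [396. 378.] [101. 168.]
105 [396. 371.] [102. 177.]
120 [396. 361.] [103. 182.]
```

View pics/c2.png

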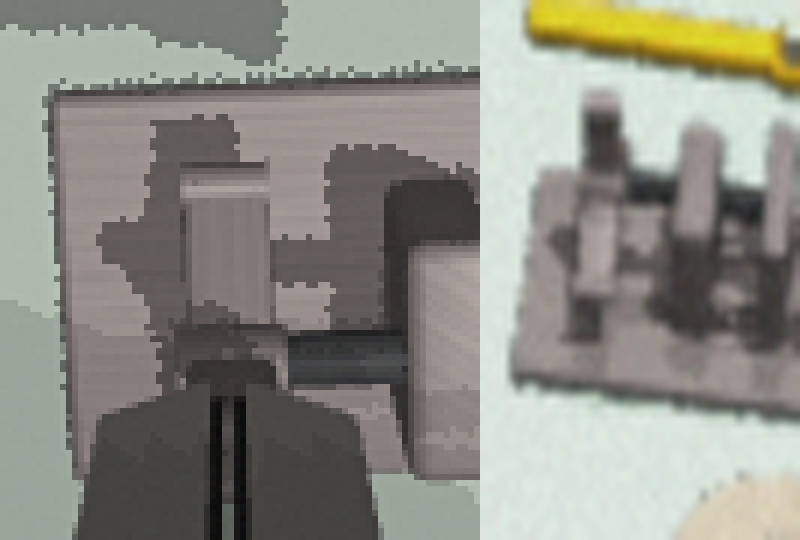

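The wrist crop shows a dark wing cap, 105 px wide, so close to the camera and nearly upright at about -10°. The lit wing below it points down-left at about -130°. The hub pixel matches my prediction. I'll start the first stroke and check the contact force partway.

Emit:
play_rows(
  series=[
    [[-0.005,0.05,0],0,1],
    [[-0.005,0.095,0],0,1],
    [[-0.005,0.13,0],0,1],
    [[-0.005,0.13,0],0,1],
    [[0.005,0.1295,0],0,1],
    [[0.015,0.1265,0],0,1],
    [[0.022,0.1235,0],0,1],
    [[0.029,0.1215,0],0,1],
    [[0.034,0.1215,0],0,1],
    [[0.0395,0.1225,0],0,1],
    [[0.0445,0.124,0],0,1],
    [[0.049,0.1265,0],0,1],
  ],
)

```text
clock: 3.05
eef_pos: [523.6, -31.4, 78.8]
eef_rot: [-1.571, 0.001, -1.162]
wrist_force: [0.5, 1.5, 0.5]
finger_gap: 0.4
```

```bash
python3 look.py w2
```

```text
3.05 [523.6 -31.4  78.8] [-1.571e+00  1.000e-03 -1.162e+00] [0.53 1.46 0.52] 0.4399245298725872
cam [494.  37. 259.] fwd [ 0.1  -0.23 -0.97]
hub px(800) [396.35881094 316.2395719 ] K 320.76052499000866
```

View pics/w2.png

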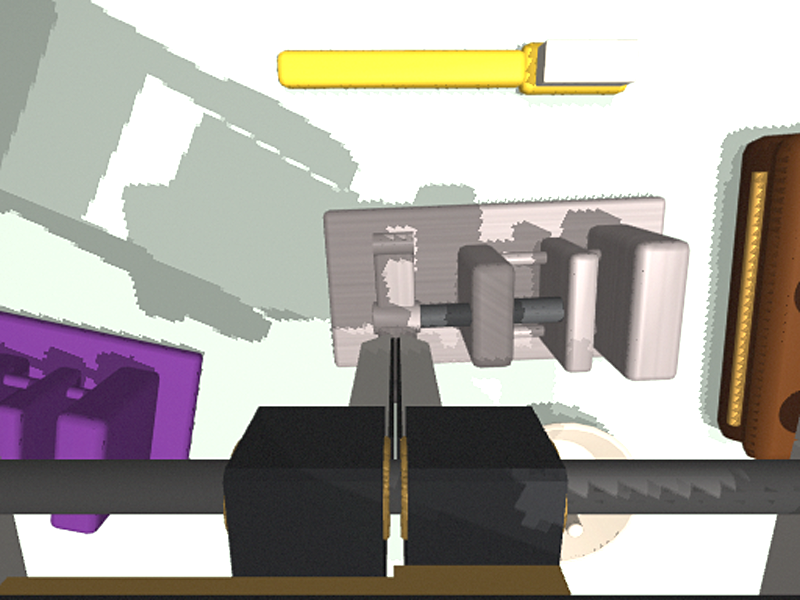

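Emit:
play_rows(
  series=[
    [[0.0037,0.0033,0],0,1],
    [[0.0072,0.0073,0],0,1],
    [[0.0097,0.0118,0],0,1],
    [[0.0117,0.0168,0],0,1],
    [[0.0117,0.0168,0],0,1],
    [[0.0117,-0.031,0],0,1],
    [[0.0117,-0.031,0],0,1],
    [[-0.023,-0.031,0],0,1],
    [[-0.057,-0.031,0],0,1],
    [[-0.057,-0.031,0],0,1],
    [[-0.057,0.007,0],0,1],
    [[-0.057,0.007,0],0,1],
    [[-0.049,0.007,0],0,1],
    [[-0.041,0.005,0],0,1],
    [[-0.034,0.001,0],0,1],
    [[-0.027,-0.002,0],0,1],
    [[-0.02,-0.0045,0],0,1],
    [[-0.014,-0.005,0],0,1],
    [[-0.008,-0.004,0],0,1],
    [[0,0,0],0,1],
  ],
)

```text
clock: 5.1
eef_pos: [523.9, -32.2, 78.3]
eef_rot: [-1.571, 0.001, -1.162]
wrist_force: [0.1, 1.1, 0.1]
finger_gap: 0.4
```

```bash
python3 look.py w3; python3 - <<'E'
from h import *
for n in ("w2","w3"):
    p=np.load(f"/tmp/{n}.npy",allow_pickle=True).item()
    print([(d,(proj(p,wing(np.radians(d)))*800/512).round(0)[1]) for d in range(-130,-20,10)])
a,b=[cv2.imread(f"/tmp/{n}.png")[130:250,200:340] for n in ("w2","w3")]
cv2.imwrite("pics/c3.png",cv2.resize(np.hstack([a,b]),(790,339),interpolation=cv2.INTER_CUBIC))
E
```

```text
5.1 [523.9 -32.2  78.3] [-1.571e+00  1.000e-03 -1.162e+00] [0.1  1.1  0.11] 0.39228513083166106
cam [494.  36. 258.] fwd [ 0.1  -0.23 -0.97]
hub px(800) [396.47121579 314.67468243] K 320.76052499000866
[(-130, np.float64(240.0)), (-120, np.float64(233.0)), (-110, np.float64(229.0)), (-100, np.float64(227.0)), (-90, np.float64(228.0)), (-80, np.float64(231.0)), (-70, np.float64(238.0)), (-60, np.float64(248.0)), (-50, np.float64(261.0)), (-40, np.float64(276.0)), (-30, np.float64(293.0))]
[(-130, np.float64(238.0)), (-120, np.float64(232.0)), (-110, np.float64(227.0)), (-100, np.float64(225.0)), (-90, np.float64(226.0)), (-80, np.float64(229.0)), (-70, np.float64(236.0)), (-60, np.float64(246.0)), (-50, np.float64(259.0)), (-40, np.float64(274.0)), (-30, np.float64(291.0))]
```

View pics/c3.png

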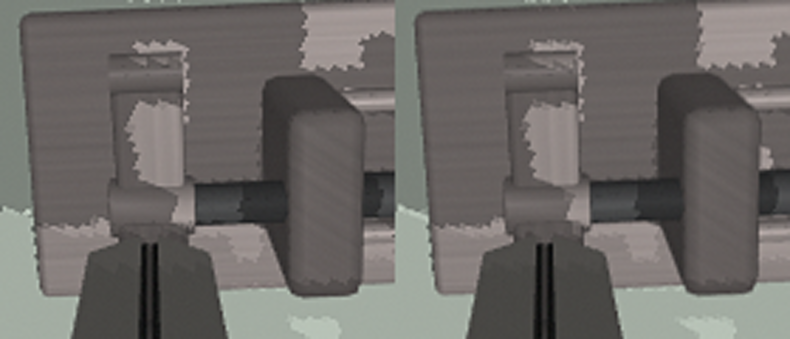

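Emit:
play_rows(
  series=[
    [[0.0037,0.0033,0],0,1],
    [[0.0072,0.0073,0],0,1],
    [[0.0097,0.0118,0],0,1],
    [[0.0117,0.0168,0],0,1],
    [[0.0117,0.0168,0],0,1],
    [[0.0117,-0.031,0],0,1],
    [[0.0117,-0.031,0],0,1],
    [[-0.023,-0.031,0],0,1],
    [[-0.057,-0.031,0],0,1],
    [[-0.057,-0.031,0],0,1],
    [[-0.057,0.007,0],0,1],
    [[-0.057,0.007,0],0,1],
    [[-0.049,0.007,0],0,1],
    [[-0.041,0.005,0],0,1],
    [[-0.034,0.001,0],0,1],
    [[-0.027,-0.002,0],0,1],
    [[-0.02,-0.0045,0],0,1],
    [[-0.014,-0.005,0],0,1],
    [[-0.008,-0.004,0],0,1],
    [[0,0,0],0,1],
  ],
)

```text
clock: 7.15
eef_pos: [524.1, -33.4, 77.4]
eef_rot: [-1.571, 0.001, -1.162]
wrist_force: [-0.9, 2.2, -1.5]
finger_gap: 0.3
```

```bash
python3 look.py w4; python3 - <<'E'
from h import *
ims=[cv2.imread(f"/tmp/{n}.png")[130:250,200:450] for n in ("w2","w3","w4")]
cv2.imwrite("pics/c4.png",cv2.resize(np.vstack(ims),(416,600),interpolation=cv2.INTER_AREA))
E
```

```text
7.15 [524.1 -33.4  77.4] [-1.571e+00  1.000e-03 -1.162e+00] [-0.89  2.19 -1.46] 0.2846866095338024
cam [495.  35. 257.] fwd [ 0.1  -0.23 -0.97]
hub px(800) [397.14937245 312.63473652] K 320.76052499000866
```

View pics/c4.png

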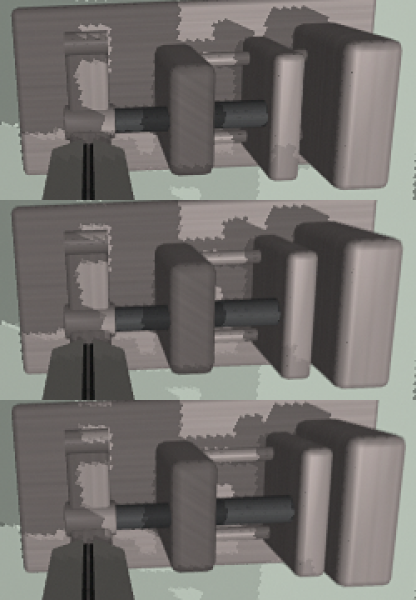

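Each stroke closes the moving jaw by about 15 px (right edge at 302, 318, then 331), and about 11 px remain. The crusher hasn't shifted. I'll finish this stroke, re-engage the next wing, then creep up to the stop.

Emit:
play_rows(
  series=[
    [[0.003,0.003,0],0,1],
    [[0.0055,0.0065,0],0,1],
    [[0.0077,0.0104,0],0,1],
    [[0.0097,0.0154,0],0,1],
    [[0.0097,0.0154,0],0,1],
    [[0.0097,-0.0325,0],0,1],
    [[0.0097,-0.0325,0],0,1],
    [[-0.025,-0.0325,0],0,1],
    [[-0.059,-0.0325,0],0,1],
    [[-0.059,-0.0325,0],0,1],
    [[-0.059,0.0055,0],0,1],
    [[-0.059,0.0055,0],0,1],
    [[-0.051,0.0055,0],0,1],
    [[-0.043,0.0035,0],0,1],
    [[-0.036,-0.0005,0],0,1],
    [[-0.029,-0.0035,0],0,1],
    [[-0.025,-0.0055,0],0,1],
    [[-0.025,-0.0055,0],0,1],
  ],
)

```text
clock: 9.0
eef_pos: [514.6, -12.0, 82.7]
eef_rot: [-1.571, 0.001, -1.163]
wrist_force: [-0.9, 0.4, -0.6]
finger_gap: 0.8
```

Emit:
play_rows(
  series=[
    [[0.002,0,0],0,1],
    [[0.004,0,0],0,1],
    [[0.004,0,0],0,1],
  ],
)

```text
clock: 9.3
eef_pos: [516.2, -15.7, 82.6]
eef_rot: [-1.571, 0.001, -1.163]
wrist_force: [-0.1, -0.1, -0.5]
finger_gap: 0.5
```

Emit:
play_rows(
  series=[
    [[0.0015,0,0],0,1],
    [[0.003,0,0],0,1],
    [[0.003,0,0],0,1],
  ],
)

```text
clock: 9.6
eef_pos: [517.4, -18.6, 82.5]
eef_rot: [-1.571, 0.001, -1.163]
wrist_force: [0.1, 0.5, -1.5]
finger_gap: 0.5
```

Emit:
play_rows(
  series=[
    [[0.001,0,0],0,1],
    [[0.0015,0,0],0,1],
    [[0.0015,0,0],0,1],
  ],
)

```text
clock: 9.9
eef_pos: [517.9, -19.7, 82.6]
eef_rot: [-1.572, 0.001, -1.163]
wrist_force: [-2.2, 4.7, 2.2]
finger_gap: 0.6
```

Emit:
play_rows(
  series=[
    [[0.001,0,0],0,1],
    [[0.0015,0,0],0,1],
    [[0.0015,0,0],0,1],
  ],
)

```text
clock: 10.2
eef_pos: [518.6, -20.9, 82.8]
eef_rot: [-1.571, 0.002, -1.163]
wrist_force: [-2.2, 4.7, 4.4]
finger_gap: 0.5
```

```bash
python3 look.py w5; python3 - <<'E'
from h import *
ims=[cv2.imread(f"/tmp/{n}.png")[100:250,200:450] for n in ("w4","w5")]
cv2.imwrite("pics/c5.png",np.clip(cv2.resize(np.hstack(ims),(800,240))*1.4,0,255).astype(np.uint8))
E
```

```text
10.2 [518.6 -20.9  82.8] [-1.571  0.002 -1.163] [-2.17  4.72  4.44] 0.5162682998776703
cam [489.  48. 263.] fwd [ 0.1  -0.23 -0.97]
hub px(800) [397.29642066 338.66638057] K 320.76052499000866
```

View pics/c5.png

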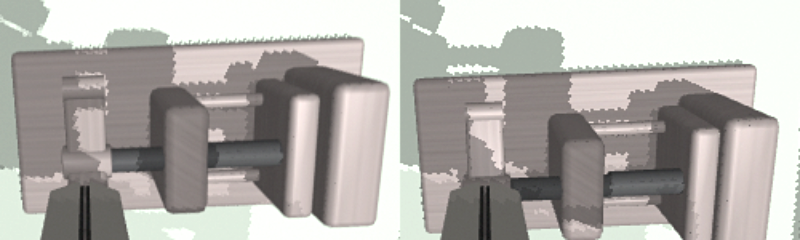

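```bash
python3 - <<'E'
from h import *
p=np.load("/tmp/w5.npy",allow_pickle=True).item()
# c5 right panel px = (u-200)*1.6+400,(v-100)*1.6
for d in range(-130,-40,10): print(d,((proj(p,wing(np.radians(d)))-[200,100])*1.6+[400,0]).round(0))
ims=[cv2.imread(f"/tmp/{n}.png")[y:y+105,230:450] for n,y in (("w4",130),("w5",147))]
cv2.imwrite("pics/c6.png",np.clip(cv2.resize(np.vstack(ims),(628,600),interpolation=cv2.INTER_CUBIC)*1.5,0,255).astype(np.uint8))
E
```

```text
-130 [486. 109.]
-120 [487. 103.]
-110 [487. 100.]
-100 [487.  99.]
-90 [487. 100.]
-80 [487. 104.]
-70 [487. 112.]
-60 [487. 122.]
-50 [487. 136.]
```

View pics/c6.png

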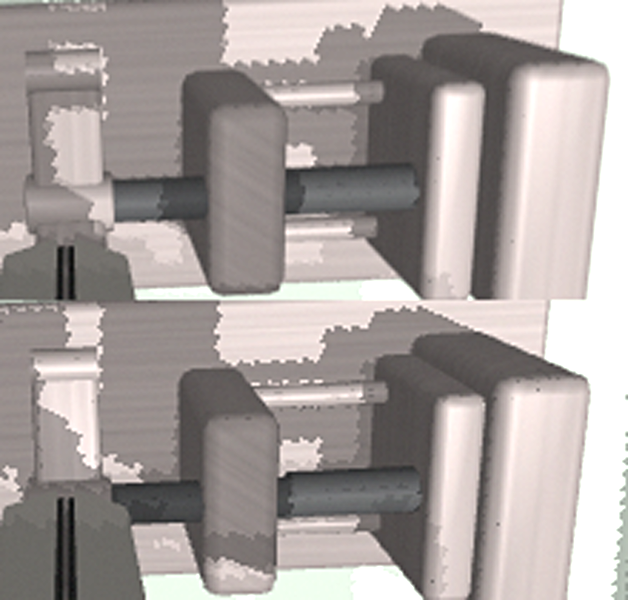

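The 5 N force suggests the stop, but the jaw gap in the picture is ambiguous. I'll back off, lift, and put the camera over the hub for an unobstructed look.

Emit:
play_rows(
  series=[
    [[-0.012,0,0],0,1],
    [[-0.015,-0.037,0],0,1],
    [[-0.015,-0.037,0],0,1],
    [[0.03,-0.037,0],0,1],
    [[0.07,-0.037,0],0,1],
    [[0.07,-0.037,0],0,1],
    [[0.07,-0.037,0],0,1],
  ],
)

```text
clock: 10.95
eef_pos: [546.0, -85.3, 119.1]
eef_rot: [-1.572, 0.002, -1.164]
wrist_force: [-1.1, -0.1, -0.2]
finger_gap: 0.3
```

```bash
python3 look.py w6; python3 - <<'E'
from h import *
p=np.load("/tmp/w6.npy",allow_pickle=True).item()
im=cv2.imread("/tmp/w6.png"); h=proj(p,HUB); x0=int(h[0])-50; y0=max(int(h[1])-65,0)
c=im[y0:y0+120,x0:x0+160]; print(x0,y0)
cv2.imwrite("pics/c7.png",np.clip(cv2.resize(c,(800,600),interpolation=cv2.INTER_CUBIC)*1.5,0,255).astype(np.uint8))
print("hub",((h-[x0,y0])*5).round(0))
for d in (-15,-8,0,8,15,105,120,-105,-120): print(d,((proj(p,wing(np.radians(d)))-[x0,y0])*5).round(0))
E
```

```text
10.95 [546.  -85.3 119.1] [-1.572  0.002 -1.164] [-1.08 -0.05 -0.17] 0.2818462796527561
cam [517. -17. 299.] fwd [ 0.1  -0.23 -0.97]
hub px(800) [397.69781875 173.82997433] K 320.76052499000866
204 46
hub [253. 326.]
-15 [254. 254.]
-8 [254. 291.]
0 [254. 335.]
8 [254. 377.]
15 [254. 413.]
105 [253. 559.]
120 [252. 527.]
-105 [252.  72.]
-120 [252. 105.]
```

View pics/c7.png

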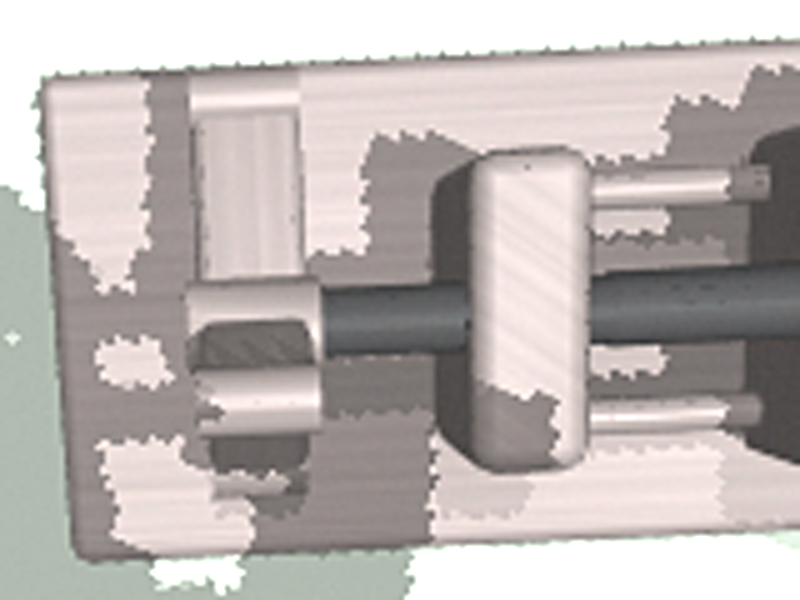

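The wing tip band spans rows 368–432, centred on 400, which is about +12.5° from upright to the robot's right. The left wing tip is at row 72, matching the -105° prediction. That puts the screw at about 6.95 rad, effectively at the stop, and the finger is clear at z = 119. I'll hold still briefly and hand in.

Emit:
play_rows(
  series=[
    [[0,-0.05,0],0,1],
    [[0,-0.05,0],0,1],
    [[0,-0.05,0],0,1],
    [[0,-0.05,0],0,1],
  ],
)

```text
clock: 11.4
eef_pos: [545.5, -83.8, 168.4]
eef_rot: [-1.573, 0.003, -1.163]
wrist_force: [0.2, -0.4, 0.1]
finger_gap: 0.6
```

```bash
python3 -c "
from cell import manip
print(manip.sign_off())"
```

```text
the job is handed in; nothing more can be done
None
```

The jaws look fully closed: I turned the thumbscrew about 6.6 rad with the shut fingertips, in four strokes, until it met the stop. The job was handed in at about 11.4 s of the 56 s allowed; sign-off gives no verdict.

- **Screw:** the last close view puts the top wing at about +12.5° (0.22 rad) to the crusher's -y. That is roughly 6.95 rad, against the stop at 7.0.
- **Force:** the highest wrist reading, taken only at the end of each move, was about 7 N, reached when the screw met the stop. The limit on the screw is 25 N.
- **Crusher and other things:** the hub and base plate still matched their first measured position in the last picture. I saw no bystander disturbed in the views I took, but I didn't measure the bystanders again at the end.
- **Clear of everything:** the tool finished at 168 mm height, with wrist force near zero.
- **One check that disagreed:** a rough jaw-gap estimate from an oblique picture suggested the screw might be short of the stop, somewhere near 6.5 rad. The later view from above the hub, with nothing in the way, did not support that. I relied on that view, but I didn't measure the jaw gap again.

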